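Ready the macro camera station: shut the dark chamber and set the iris

TASK

Get the macro camera station ready for its next picture of the section: press the lid of its dark chamber down past the ball catch so that it stays fully shut, and push the iris lever round until it stands in line with the raised index nib on the collar beside it. Do not touch the fixed rings on either side of the slim iris ring (the focus ring and the index collar), and leave the other things on the desk as they are.

Things in the scene. Friction and masses are not known exactly. Their poses are not given: they have to be found in the camera images.
- station: macro camera station, fixed: aluminium base 132 (x) by 262 (y) mm, 12 mm high, with a grey dark chamber at its -y end (x -60 to 60, y -125 to -15, 98.5 mm high) and a horizontal lens and camera beside it. Origin: centre of the base's underside; z up, +x to the back (lid hinge), +y from chamber to camera. The lens axis runs along y at x = 0, z = 58 mm. A puck inside the chamber reaches z = 75 mm.
- focus_ring: black ribbed focus ring, diameter 48 mm, fixed, next to the iris ring on the chamber side: station y 5 to 31.5 mm (from there a thinner lens nose goes to the chamber). Origin on the lens axis at its chamber-side face. Not to be touched.
- iris_ring (a joint): angle of the slim knurled iris ring (dark steel, diameter 50 mm, station y 34 to 43 mm) about the lens axis; 0 = lever straight up, positive = lever leaning to station +x (the back). Stops at -0.62 and 0.62. It starts with the lever leaning to the front. Friction 0.07 N m (about 1.5 N at the lever) keeps it where it is left; no spring, no play.
- lever_tip (a point): end of the iris lever, which stands straight out of the iris ring: a 5 mm steel pin ending in a 10 mm steel ball. This point, the top of the ball, is 60 mm from the lens axis, at station y = 38.5 mm. Its z axis points out along the lever, its y axis along the lens axis.
- index_collar: plain aluminium index collar, diameter 48 mm, next to the iris ring on the camera side: station y 45 to 57 mm; behind it follow a saddle clamp (y 61 to 73, radius 24.5 mm) and the camera (y 78 to 122, top z = 84 mm). Origin on the lens axis, y along it, z towards the nib. Clamped at a setting that differs each time; not to be touched.
- index_nib (a point): top of the index nib, at its end next to the iris ring: a raised aluminium nib on the index collar, 3 mm wide, 11 mm long, standing 3.5 mm proud, 27.5 mm from the lens axis, at station y = 45 mm. Its z axis points from the lens axis through the nib. The iris is set when lever and nib stand at the same angle about the lens axis.
- lid (a joint): opening angle of the chamber lid; 0 = shut, positive = open (to 1.3). Hinge along station y at x = 61, z = 100 mm; the front edge rises as it opens. Mass 0.16 kg; a friction hinge (0.16 N m) holds it where it is left. From about 0.09 to 0.03 rad it must be pressed past a sprung ball catch (about 9 N near the front edge), which then draws it to 0 and holds it.
- lid_front (a point): point on the lid's upper face, mid-width, 8 mm behind the front edge: 118 mm before the hinge and 7 mm above it (shut: station x -57, y -70, z 107 mm). The lid is 6 mm thick and 116 mm wide; a thumb tab 34 mm wide reaches 137 mm before the hinge.
- loupe: black stand loupe, 42 mm diameter, 37 mm high, origin at the centre of its underside; bystander in front of the chamber.
- dark_puck: small black resin puck, 30 mm diameter, 18 mm high, origin at the centre of its underside; bystander in front of the lens.
- resin_puck: small tan resin puck, 30 mm diameter, 18 mm high, origin at the centre of its underside; bystander to the right of the station.
- tin: round white tin, 70 mm diameter, 32 mm high, origin at the centre of its underside; bystander behind the station.

How it is judged:
By the outcome, as a careful person would: the job done as asked, in the order asked, and still so for the second after the job is handed in, with the robot touching nothing.
It also fails if it takes over 48 s, if anything falls off the work surface, if the arm or the gripper's body presses on something with over 40 N, if the wrist force passes 120 N, or if a joint passes its speed limit or range.

ROBOT

A 6-joint arm with a two-finger parallel gripper is mounted at the origin on a cart in front of the work surface, level with it; the furniture and walls round the work are solid. World frame = base frame: x ahead of the robot, y to its left, z up, the work surface at z = 0. Lengths are in mm, angles in rad, forces in N, time in s.
With the tool pointing down it reaches from about 275 to 825 mm from the base axis. Payload 5.2 kg.
Tool frame: the origin (TCP) lies at the very end of the fingers, on their centre line; the grasp point (between the pads) lies 19 mm behind it; z points along the fingers, y is the line along which they close (so a half turn about z gives the same grasp; the last joint's range is limited). The gripper opens to 93 mm and grips with 3 to 60 N. Pads are 15 mm wide; open, the fingers measure 128 mm over their backs; the gripper's body (75 mm by 188 mm) begins 65 mm behind the grasp point.
Start: joints at [-1.512, 0.259, 1.535, -0, 1.348, -0.203], TCP at [142.372, -531.258, 218.653] pointing down, gripper open.
Joint ranges: [-3.14, 3.14], [-0.91, 2.08], [0.19, 2.58], [-1.22, 4.36], [0.22, 2.71], [-3.12, 3.12]. Speed limits (rad/s): [2.57, 2.57, 3.14, 3.14, 3.14, 3.14].

INTERFACE

Orientations are given as a rotation vector (axis times angle).
In Python, from rig import robot, optics, workorder gives the robot as it stands (robot), with the cameras (optics) and the job (workorder).
- The arm moves only by the tool advance, called as name(argument=value, ...) on one line, values as JSON. Schema: {"type":"object","properties":{"increments":{"type":"object","properties":{"sx":{"type":"array","items":{"type":"number"},"minItems":1,"maxItems":20},"sy":{"type":"array","items":{"type":"number"},"minItems":1,"maxItems":20},"sz":{"type":"array","items":{"type":"number"},"minItems":1,"maxItems":20},"turn":{"type":"array","items":{"type":"number"},"minItems":1,"maxItems":20}},"additionalProperties":false,"required":["sx","sy","sz","turn"]},"aperture":{"type":"number"},"squeeze":{"type":"number"},"only":{"type":"string"},"quiet":{"type":"boolean"},"lines":{"type":"string"}},"required":["increments"],"additionalProperties":false}. increments is an object with one list for each field, all of the same length, 1 to 20, a row being the entries at one place: sx, sy, sz (the shift in mm), turn (a turn about the tool's z in rad); each row shifts and turns the commanded pose from where the row before left it, along the tool's axes as they then stand; what a row does not reach is not made up. A row lasts 1/12 s, in which the tool goes at most 41.7 mm and 0.125 rad, less where a joint would pass 70% of its speed; a pose out of reach is approached as far as the arm can. aperture is the opening from 0.0 (shut) to 1.0 (fully open), set as the call begins (left out keeps the last). The fingers move at their own pace and stop on an object; squeeze is the grip in N (left out, the last holds). Time passes only in rows, so rows that do not move let the fingers close. The tool returns the time, the measured TCP pose, the force, the opening and the grip force at its end. only (a regular expression) keeps the lines of the reply that match it, lines (a string "A,B") keeps lines A to B, and quiet returns only ok. Input that does not fit is refused with a message, and nothing moves.
- robot.read_state(): the state, without advancing time (a new reading comes with each control period).
- optics.grab_frame(name): name is "side" or "top" or "wrist"; returns the picture (480x640x3 uint8, blue, green, red); there is no depth.
- optics.camera_model(name): a dict with "intrinsics" (3x3 intrinsics, pixels), "D" ([k1, k2, p1, p2, k3] as OpenCV has them; the pictures are not rectified), "extrinsics" (4x4, takes a point from camera to world coordinates). Camera axes: x right, y up, looking along -z (the intrinsics and any distortion apply to the point x, -y, -z); pixel columns grow to the right and rows downward; lengths in mm; the calibration is good to about 2 mm. A picture is of the moment at which its call begins: read the wrist's pose just before it. camera_model takes no time and is no camera call; for the wrist camera it gives the pose at the moment of the call.
- workorder.sign_off(): hands the job in; it is judged then, once.
The state is a dict: "t": time; "qpos": joint angles; "dq": joint speeds; "effort": joint torques, N m; "tcp_pos": TCP position; "eef_rot": TCP orientation; "wrist_force": force on the tool from outside, world axes, zero at the start; "wrist_torque": the same for the moment, N m; "grip_width": opening from 0.0 (shut) to 1.0 (fully open); "grasp_force": force on a finger pad.
Only numpy, scipy, OpenCV 4.12 (cv2) and the standard library are available. Lean on these libraries where they do the work, as an engineer would, in place of code of your own. Each camera call takes 0.05 s, during which the arm holds its last target. There are 200 camera calls.

## Working session

There is one attempt and no reset: what is moved stays moved. The work goes in short steps, Python scripts to look and compute and a tool call to move; the robot and the scene stay as the last step left them, time stands still between calls to the robot, and variables do not carry over. Pictures are saved under pics/ and viewed, at most 10 in all, crops included, and the job is handed in when it is done.

```bash
ls; mkdir -p pics
```

Run:
```python
from rig import robot, optics, workorder
import cv2,numpy as np
np.set_printoptions(precision=4,suppress=True)
s=robot.read_state();print(s)
for n in("side","top"):
    cv2.imwrite(f"pics/{n}0.png",optics.grab_frame(n))
for n in("side","top","wrist"):
    print(n,optics.camera_model(n))
```

```text
pics
rig.py
{'t': 0.0, 'qpos': array([-1.5118,  0.2593,  1.5361, -0.    ,  1.348 , -0.2028]), 'dq': array([ 0.0003,  0.0001,  0.0025, -0.0025, -0.0014, -0.0006]), 'effort': array([ -0.002 , -43.7319, -28.4   ,   0.0717,   0.0415,  -0.0001]), 'tcp_pos': array([ 142.3437, -530.6871,  217.8176]), 'eef_rot': array([-3.1129, -0.4099, -0.0002]), 'wrist_force': array([ 0.3693, -0.0806,  0.3861]), 'wrist_torque': array([-0.0041,  0.0206,  0.0503]), 'grasp_force': 0.0, 'grip_width': 1.0015927738321697}
side {'intrinsics': array([[504.9599,   0.    , 313.4786],
       [  0.    , 504.9599, 241.1851],
       [  0.    ,   0.    ,   1.    ]]), 'D': array([-0.013,  0.   ,  0.   ,  0.   ,  0.   ]), 'extrinsics': array([[   0.9996,   -0.0191,   -0.0185,  532.6434],
       [  -0.0076,    0.4628,   -0.8864, -632.9259],
       [   0.0255,    0.8862,    0.4625,  518.6204],
       [   0.    ,    0.    ,    0.    ,    1.    ]])}
top {'intrinsics': array([[576.288 ,   0.    , 322.5121],
       [  0.    , 576.288 , 245.5811],
       [  0.    ,   0.    ,   1.    ]]), 'D': array([-0.0565,  0.    ,  0.    ,  0.    ,  0.    ]), 'extrinsics': array([[   0.0146,    0.9975,   -0.0696,  516.7528],
       [  -0.9993,    0.017 ,    0.0343,  149.5666],
       [   0.0354,    0.069 ,    0.997 , 1038.0031],
       [   0.    ,    0.    ,    0.    ,    1.    ]])}
wrist {'intrinsics': array([[333.0078,   0.    , 319.3353],
       [  0.    , 333.0078, 245.6652],
       [  0.    ,   0.    ,   1.    ]]), 'D': array([0.0049, 0.    , 0.    , 0.    , 0.    ]), 'extrinsics': array([[   0.2587,    0.9228,    0.2856,  222.0217],
       [  -0.966 ,    0.2476,    0.0749, -509.8866],
       [  -0.0017,   -0.2953,    0.9554,  383.2979],
       [   0.    ,    0.    ,    0.    ,    1.    ]])}
```

View pics/side0.png

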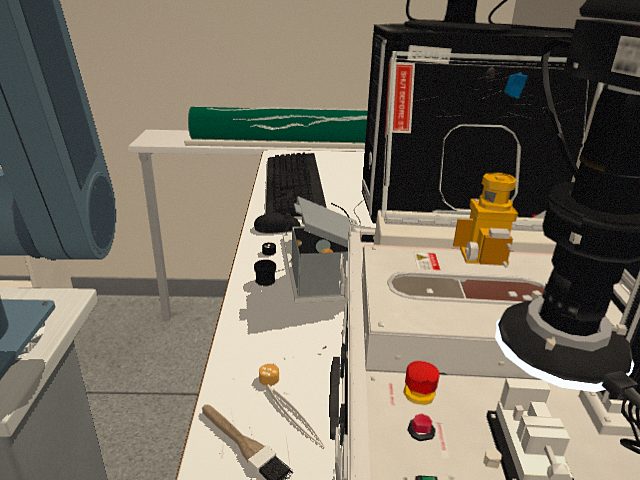

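View pics/top0.png

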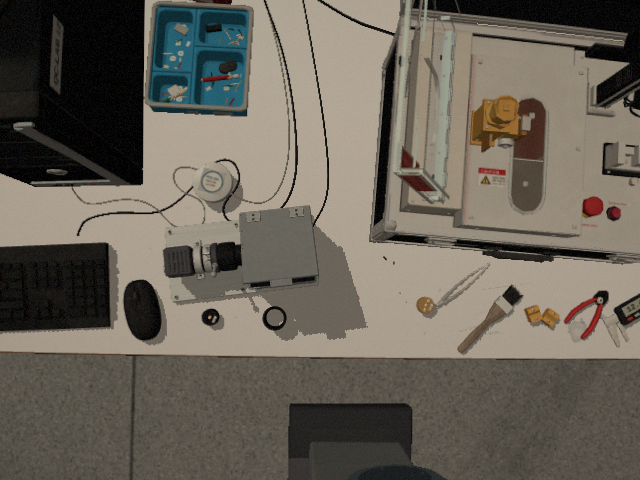

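The side view shows the chamber at (320,265) with its lid part open, and the top view shows the station at about (165–318, 205–302). I'll crop the top view and set up the geometry helpers.

Create h.py:
```python
import cv2,numpy as np
from rig import robot, optics, workorder
np.set_printoptions(precision=3,suppress=True)
def ray(cm,px):
    K,D,E=cm["intrinsics"],cm["D"],cm["extrinsics"]
    u=cv2.undistortPoints(np.array(px,float).reshape(-1,1,2),K,D).reshape(-1,2)
    d=np.c_[u[:,0],-u[:,1],-np.ones(len(u))]@E[:3,:3].T
    return E[:3,3],d
def onz(cm,px,z):
    o,d=ray(cm,px); return o+d*((z-o[2])/d[:,2])[:,None]
def tri(vs):
    A=np.zeros((3,3));b=np.zeros(3)
    for cm,p in vs:
        o,d=ray(cm,[p]);d=d[0]/np.linalg.norm(d[0]);P=np.eye(3)-np.outer(d,d);A+=P;b+=P@o
    x=np.linalg.solve(A,b)
    return x,[np.linalg.norm(np.cross(x-ray(c,[p])[0],ray(c,[p])[1][0]/np.linalg.norm(ray(c,[p])[1][0]))) for c,p in vs]
def proj(cm,P):
    E=cm["extrinsics"];c=(np.atleast_2d(P)-E[:3,3])@E[:3,:3]
    return cv2.projectPoints(c*[1,-1,-1],np.zeros(3),np.zeros(3),cm["intrinsics"],cm["D"])[0].reshape(-1,2)
```

Run:
```python
from h import *
im=cv2.imread("pics/top0.png");cv2.imwrite("pics/topc.png",cv2.resize(im[195:345,150:350],None,fx=4,fy=4,interpolation=cv2.INTER_CUBIC))
cm=optics.camera_model("top")
print(onz(cm,[(165,228),(175,302)],12),onz(cm,[(315,205),(318,275)],100),onz(cm,[(212,258)],110), onz(cm,[(212,180),(275,318),(211,317)],20))
```

```text
[[614.941 395.204  12.   ]
 [484.095 373.322  12.   ]] [[648.73  130.586 100.   ]
 [534.134 123.925 100.   ]] [[558.514 294.819 110.   ]] [[701.369 312.907  20.   ]
 [459.094 196.03   20.   ]
 [459.203 307.942  20.   ]]
```

View pics/topc.png

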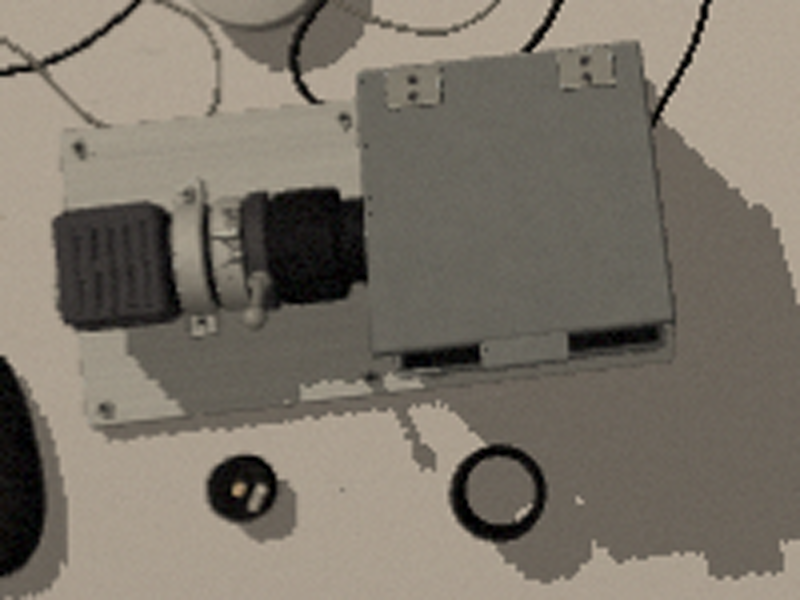

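Base corners sit at top-crop (63,130) and (95,425). The lever ball is near (255,315) and the nib near (237,250). The lid's front edge is raised. Next I'll bring the wrist camera over the station with the fingers closed.

advance(increments={"sx":[26,26,26,26,26,26,26,26,26,26,26,26,26,26,26,26,26,26,26,26],"sy":[-32,-32,-32,-32,-32,-32,-32,-32,-32,-32,-32,-32,-32,-32,-32,-32,-32,-32,-32,-32],"sz":[-2,-2,-2,-2,-2,-2,-2,-2,-2,-2,-2,-2,-2,-2,-2,-2,-2,-2,-2,-2],"turn":[0,0,0,0,0,0,0,0,0,0,0,0,0,0,0,0,0,0,0,0]}, aperture=0)

```text
t: 1.77
tcp_pos: [479.0, 223.8, 258.3]
eef_rot: [3.114, 0.411, -0.001]
wrist_force: [1.3, -1.1, 0.2]
grip_width: 0.008
grasp_force: 0.0
```

advance(increments={"sx":[0,0,0,0],"sy":[0,0,0,0],"sz":[0,0,0,0],"turn":[0.1,0,0,0]})

```text
t: 2.1
tcp_pos: [478.4, 220.7, 258.3]
eef_rot: [3.131, 0.256, -0.002]
wrist_force: [-0.5, 0.5, 0.1]
grip_width: 0.003
grasp_force: 0.0
```

Run:
```python
from h import *
import pickle
cm=optics.camera_model("wrist");im=optics.grab_frame("wrist")
cv2.imwrite("pics/w1.png",im);pickle.dump(cm,open("w1.pkl","wb"));print(cm["extrinsics"])
```

```text
[[  0.163   0.942   0.293 560.006]
 [ -0.987   0.155   0.049 233.99 ]
 [  0.     -0.297   0.955 423.634]
 [  0.      0.      0.      1.   ]]
```

View pics/w1.png

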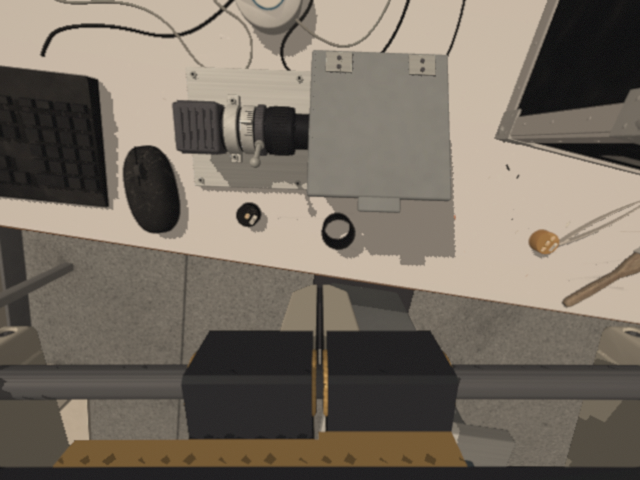

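The wrist view shows the base's left corners near (187,70) and (198,190), the lever ball at (255,161) and the lid corners at (308,198) and (449,200). I'll zoom in on the lens.

Run:
```python
from h import *
im=cv2.imread("pics/w1.png");cv2.imwrite("pics/w1c.png",cv2.resize(im[58:208,170:330],None,fx=4,fy=4,interpolation=cv2.INTER_CUBIC))
import pickle
w=pickle.load(open("w1.pkl","rb"));t=optics.camera_model("top")
for a,b in [((308,198),(243,283.75)),((449,200),(318.25,275)),((314,51),(239.7,213.2)),((447,54),(309.7,205)),((187,70),(165.75,227.5)),((198,190),(173.75,301.25)),((255,161),(213.75,273.75))]:
    print(tri([(w,a),(t,b)]))
```

```text
(array([518.511, 236.751, 173.5  ]), [np.float64(1.093539867359856), np.float64(1.0935398673599546)])
(array([533.242, 125.115, 159.862]), [np.float64(0.22157656736985815), np.float64(0.22157656736964004)])
(array([630.648, 250.855, 113.497]), [np.float64(1.1370100460783061), np.float64(1.137010046078298)])
(array([647.453, 139.317, 107.27 ]), [np.float64(0.09363096155615866), np.float64(0.09363096155643859)])
(array([616.277, 399.838, -11.492]), [np.float64(1.8793225787418164), np.float64(1.8793225787419638)])
(array([484.082, 370.666,  23.141]), [np.float64(2.9030313645501624), np.float64(2.9030313645500594)])
(array([533.344, 292.546,  96.172]), [np.float64(0.9170356858365498), np.float64(0.9170356858365073)])
```

View pics/w1c.png

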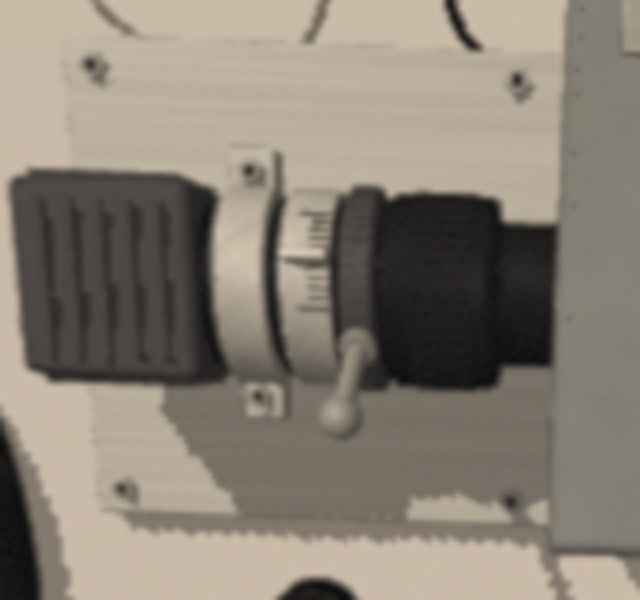

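The nib runs along crop (285–332, 260), the lever ball is at crop (341,417), and the base corners are at (66,38) and (100,510). Next: the station pose and both angles.

Create st.py:
```python
from h import *
import pickle
def C(p): return np.array(p)/4+[170-.0,58]
def frame(c,yaw):
    R=np.array([[np.cos(yaw),-np.sin(yaw),0],[np.sin(yaw),np.cos(yaw),0],[0,0,1]]);return np.array([c[0],c[1],0]),R
def circ(cm,px,r,o,R):  # intersect ray with cylinder r about lens axis, return angle & station pt (upper hit)
    c,d=ray(cm,[px]);c=(c-o)@R-[0,0,58];d=(d[0])@R
    a,b,k=d[0]**2+d[2]**2,2*(c[0]*d[0]+c[2]*d[2]),c[0]**2+c[2]**2-r*r
    disc=b*b-4*a*k
    out=[]
    for s in(-1,1):
        t=(-b+s*np.sqrt(max(disc,0)))/(2*a);p=c+t*d;out.append((np.arctan2(p[0],p[2]),p+[0,0,58]))
    return out
```

Run:
```python
from st import *
w=pickle.load(open("w1.pkl","rb"));t=optics.camera_model("top")
for n,cm,a,b in (("w",w,C((66,38)),C((100,510))),("t",t,(165.75,227.5),(173.75,301.25))):
    p=onz(cm,[a,b],12);d=p[0]-p[1];yaw=np.arctan2(d[1],d[0]);m=p.mean(0)-131*np.array([-np.sin(yaw),np.cos(yaw),0])
    print(n,np.linalg.norm(d),yaw,m)
# screws
print(onz(w,[C((95,67)),C((520,85)),C((124,490)),C((511,500))],13))
c=[(t,((79/4+150),149/4+195)),(t,(345/4+150,121/4+195)),(t,(105/4+150,410/4+195)),(t,(373/4+150,379/4+195))]
print(np.array([onz(cm,[p],13)[0] for cm,p in c]))
lid=[onz(w,[(314,51),(447,54)],104),onz(t,[(239.7,213.2),(309.7,205)],104)];print(lid)
for c,yaw in (((571,255),.155),):
  o,R=frame(c,yaw)
  for cm,ball,nib in((w,C((341,417)),C((331,262))),(t,(213.7,273.7),(209.5,256.5))):
    print("ball",circ(cm,ball,55,o,R),"\nnib",circ(cm,nib,27.5,o,R)[0],circ(cm,nib,27.5,o,R)[1])
```

```text
w 129.615703787752 0.12397489583917434 [565.785 253.843  12.   ]
t 131.76229915204559 0.13960570709891673 [568.847 255.007  12.   ]
[[607.824 383.213  13.   ]
 [622.667 266.047  13.   ]
 [492.702 368.608  13.   ]
 [508.892 252.103  13.   ]]
[[607.406 386.269  13.   ]
 [621.969 268.55   13.   ]
 [492.074 371.134  13.   ]
 [507.611 253.384  13.   ]]
[array([[632.187, 250.362, 104.   ],
       [648.269, 138.302, 104.   ]]), array([[632.411, 252.896, 104.   ],
       [647.999, 139.321, 104.   ]])]
ball [(np.float64(-0.6331510897114571), array([-32.543,  40.715, 102.339])), (np.float64(-2.393798318059161), array([-37.401,  56.466,  17.675]))] 
nib (np.float64(0.08624096663897665), array([ 2.369, 44.48 , 85.398])) (np.float64(2.958016267884434), array([ 5.02 , 54.706, 30.962]))
ball [(np.float64(-0.6045961167063124), array([-31.264,  42.791, 103.25 ])), (np.float64(-2.619559807626801), array([-27.425,  56.568,  10.326]))] 
nib (np.float64(-0.05398476304291017), array([-1.484, 48.652, 85.46 ])) (np.float64(3.0522291801127297), array([ 2.454, 56.969, 30.61 ]))
```

Pose from the screws: centre about (565.7, 255), yaw 0.127, and the lid is open about 0.48 rad. The sizes agree with the text. I'll move above the lid's front, aligned with the station, and then press.

advance(increments={"sx":[0,25,25,0,0,0,0,0,0,0,0,0,0],"sy":[0,24,24,0,0,0,0,0,0,0,0,0,0],"sz":[0,25,25,10,10,10,10,10,10,10,6,0,0],"turn":[0.036,0,0,0,0,0,0,0,0,0,0,0,0]})

```text
t: 3.23
tcp_pos: [533.1, 181.4, 133.6]
eef_rot: [3.135, 0.198, -0.001]
wrist_force: [0.3, 0.2, -0.6]
grip_width: 0.008
grasp_force: 0.0
```

advance(increments={"sx":[0,0,0,0],"sy":[0,0,0,0],"sz":[6,6,5,0],"turn":[0,0,0,0]})

```text
t: 3.57
tcp_pos: [533.1, 181.2, 116.1]
eef_rot: [-3.135, -0.197, 0.001]
wrist_force: [0.4, 0.7, 0.3]
grip_width: 0.003
grasp_force: 0.0
```

advance(increments={"sx":[0,0,0],"sy":[0,0,0],"sz":[3,3,0],"turn":[0,0,0]})

```text
t: 3.82
tcp_pos: [533.2, 181.2, 111.7]
eef_rot: [3.135, 0.198, 0.001]
wrist_force: [-0.1, -0.5, -0.1]
grip_width: 0.002
grasp_force: 0.0
```

advance(increments={"sx":[0,0,0],"sy":[0,0,0],"sz":[2,2,0],"turn":[0,0,0]})

```text
t: 4.07
tcp_pos: [533.4, 181.2, 107.1]
eef_rot: [-3.135, -0.197, -0.001]
wrist_force: [-0.8, -0.6, 5.5]
grip_width: 0.006
grasp_force: 2.3
```

advance(increments={"sx":[0,0,0],"sy":[0,0,0],"sz":[1.5,1.5,0],"turn":[0,0,0]})

```text
t: 4.32
tcp_pos: [533.5, 181.2, 106.7]
eef_rot: [3.135, 0.198, 0.002]
wrist_force: [-8.1, -0.8, 23.7]
grip_width: 0.005
grasp_force: 11.3
```

advance(increments={"sx":[0,0,0,0,0,0,0,0,0],"sy":[0,0,-25,-30,-30,-25,0,0,0],"sz":[-20,-20,-10,-5,0,0,0,0,0],"turn":[0,0,0,0,0,0,0,0,0]})

```text
t: 5.07
tcp_pos: [519.2, 289.9, 158.2]
eef_rot: [3.134, 0.198, -0.002]
wrist_force: [-0.3, 0.1, 0.8]
grip_width: 0.007
grasp_force: 0.0
```

Run:
```python
from h import *
import pickle
cm=optics.camera_model("wrist");im=optics.grab_frame("wrist");top=optics.grab_frame("top");side=optics.grab_frame("side")
cv2.imwrite("pics/w2.png",im);pickle.dump(cm,open("w2.pkl","wb"));print(cm["extrinsics"])
cv2.imwrite("pics/side2.png",side)
a=cv2.resize(side[150:300,240:390],(400,400));b=cv2.resize(im,(533,400))
cv2.imwrite("pics/m2.png",cv2.resize(np.hstack([b,a]),(800,343)))
```

```text
[[  0.126   0.947   0.294 601.225]
 [ -0.992   0.12    0.038 300.181]
 [  0.001  -0.297   0.955 323.478]
 [  0.      0.      0.      1.   ]]
```

View pics/m2.png

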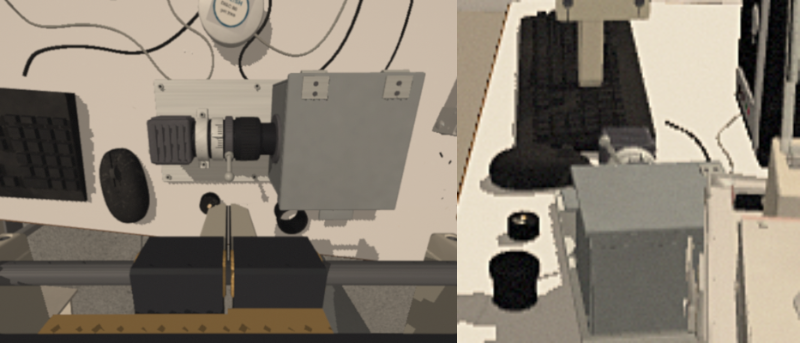

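The lid is flat and shut in the side view. In the wrist view the lens sits around (300,196). I'll zoom on the nib and lever.

Run:
```python
from h import *
im=cv2.imread("pics/w2.png");cv2.imwrite("pics/w2c.png",cv2.resize(im[145:265,260:360],None,fx=5,fy=5,interpolation=cv2.INTER_CUBIC))
```

```text
(no output)
```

View pics/w2c.png

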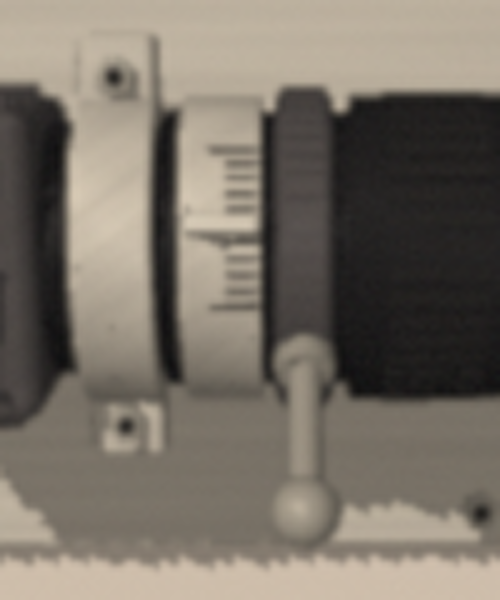

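The nib's end is at crop (262,222), the ball's centre at (305,511), and the collar's silhouette edges at y≈97 and 396 in column 220. I'll compute the angles, using the silhouette to fix the axis.

Add to st.py:
```python
def axis_fix(cm,e1,e2,o,R):
    # bisector of silhouette tangents, in the plane across the lens axis -> station x of the axis at z=58
    c,d=ray(cm,[e1,e2]);c=(c-o)@R;d=d@R;d=d[:,[0,2]];d/=np.linalg.norm(d,axis=1)[:,None]
    b=d.sum(0);L=np.hypot(*(c[[0,2]]+b*(58-c[2])/b[1]-c[[0,2]]))
    return c[0]+b[0]*(58-c[2])/b[1], L*np.sin(np.arccos(d[0]@d[1])/2)
```

Run:
```python
from st import *
w=pickle.load(open("w2.pkl","rb"));F=lambda p:np.array(p)/5+[260-.4,145-.4]
o,R=frame((565.7,255),.127)
ax=axis_fix(w,F((220,97)),F((220,396)),o,R);print("axis x, radius",ax)
for s in (0,ax[0]):
  oo=o+R@[s,0,0]
  print("nib",[circ(w,F(p),27.5,oo,R)[0] for p in((262,217),(262,222),(262,227))])
  print("ticks",[circ(w,F(p),24,oo,R)[0][0] for p in((238,149),(238,308))])
  print("ball",circ(w,F((305,511)),55,oo,R)[0])
```

```text
axis x, radius (np.float64(1.3672765481142832), np.float64(23.43608121984164))
nib [(np.float64(0.36081341099771547), array([ 9.708, 45.415, 83.729])), (np.float64(0.3345733993244791), array([ 9.03 , 45.415, 83.975])), (np.float64(0.3084785909421209), array([ 8.349, 45.416, 84.202]))]
ticks [np.float64(0.869226122810193), np.float64(-0.15942706606701015)]
ball (np.float64(-0.5236308856832391), array([-27.502,  39.348, 105.631]))
nib [(np.float64(0.3104411705561774), array([ 8.401, 45.405, 84.185])), (np.float64(0.28450295418142035), array([ 7.719, 45.406, 84.395])), (np.float64(0.25866445041908626), array([ 7.034, 45.407, 84.585]))]
ticks [np.float64(0.7923399310891255), np.float64(-0.21958064452185605)]
ball (np.float64(-0.5594050635052374), array([-29.188,  39.343, 104.616]))
```

Nib is at about +0.285 rad, which the tick symmetry confirms, and the lever is at −0.56. Both y positions match the text. I'll go down in front of the ball at z≈102 and push most of the way.

advance(increments={"sx":[-12,0,0,0,0,0],"sy":[2,0,0,0,0,0],"sz":[0,20,20,16,0,0],"turn":[0,0,0,0,0,0]})

```text
t: 5.72
tcp_pos: [507.5, 285.9, 102.4]
eef_rot: [3.135, 0.195, -0.003]
wrist_force: [0.0, -0.2, 0.4]
grip_width: 0.008
grasp_force: 0.0
```

advance(increments={"sx":[6,6,6,6,6,6,6,4,3,1,0,0],"sy":[0,0,0,0,0,0,0,0,0,0,0,0],"sz":[0,0,0,0,0,0,0,0,0,0,0,0],"turn":[0,0,0,0,0,0,0,0,0,0,0,0]})

```text
t: 6.72
tcp_pos: [557.6, 292.9, 102.7]
eef_rot: [3.135, 0.197, 0.0]
wrist_force: [-0.8, -0.2, 0.9]
grip_width: 0.002
grasp_force: 0.0
```

Run:
```python
from st import *
cm=optics.camera_model("wrist");im=optics.grab_frame("wrist")
cv2.imwrite("pics/w3.png",im);pickle.dump(cm,open("w3.pkl","wb"))
o,R=frame((565.7,255),.127);print((robot.read_state()["tcp_pos"]-o)@R)
a=o+R@[1.4,0,0]
p=proj(cm,a+R@[0,40,85]);print(p,proj(cm,a+R@[10,38.5,110]))
u,v=p[0].astype(int);u0=max(u-60,0);v0=max(v-60,0);print(u0,v0)
cv2.imwrite("pics/w3c.png",cv2.resize(im[v0:v0+120,u0:u0+120],None,fx=5,fy=5,interpolation=cv2.INTER_CUBIC))
```

```text
[ -3.324  38.653 102.751]
[[316.694 279.707]] [[319.189 280.821]]
256 219
```

View pics/w3c.png

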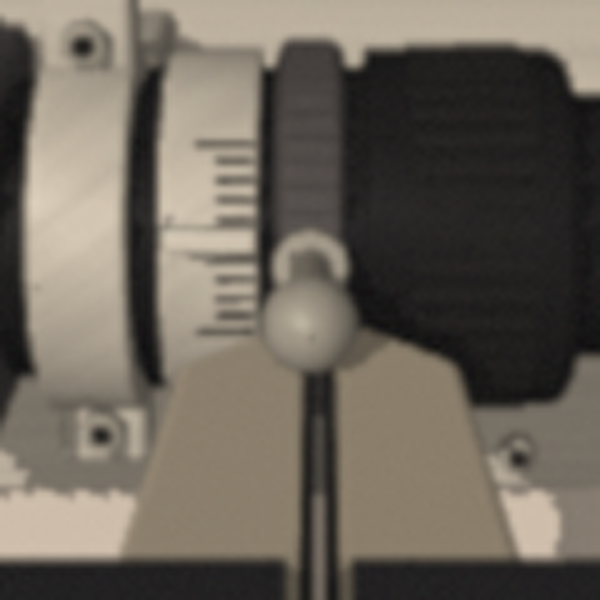

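The nib's end is at crop (258,240), the end ticks at y=144 and 331, the ball at (311,325) and the focus-ring edges at (450,47) and (450,403). Now the remaining angle.

Run:
```python
from st import *
w=pickle.load(open("w3.pkl","rb"));F=lambda p:np.array(p)/5+[256-.4,219-.4]
o,R=frame((565.7,255),.127)
ax=axis_fix(w,F((450,47)),F((450,403)),o,R);print("axis x, radius",ax)
for s in (1.37,ax[0]):
  oo=o+R@[s,0,0]
  print("nib",circ(w,F((258,240)),27.5,oo,R)[0],"ticks",[circ(w,F((235,y)),24,oo,R)[0][0] for y in(144,331)])
  print("ball",circ(w,F((311,325)),55,oo,R)[0])
```

```text
axis x, radius (np.float64(1.737372944733366), np.float64(23.72868306274996))
nib (np.float64(0.2982274678455272), array([ 8.08 , 45.568, 84.286])) ticks [np.float64(0.7871440500872826), np.float64(-0.20072446941081354)]
ball (np.float64(0.17249561991460854), array([  9.44 ,  39.206, 112.184]))
nib (np.float64(0.2857057304609723), array([ 7.75 , 45.565, 84.385])) ticks [np.float64(0.7707343795180503), np.float64(-0.21799838600137048)]
ball (np.float64(0.1661918220063261), array([  9.099,  39.206, 112.242]))
```

Nib 0.287, lever 0.168, so about 6.3 mm is left. I'll push 5.5 mm and look again.

advance(increments={"sx":[2,2,1.5,0,0],"sy":[0,0,0,0,0],"sz":[0,0,0,0,0],"turn":[0,0,0,0,0]})

```text
t: 7.18
tcp_pos: [562.7, 293.8, 102.7]
eef_rot: [3.135, 0.197, -0.001]
wrist_force: [-1.7, -1.0, -0.8]
grip_width: 0.006
grasp_force: 0.6
```

Run:
```python
from st import *
cm=optics.camera_model("wrist");im=optics.grab_frame("wrist")
cv2.imwrite("pics/w4.png",im);pickle.dump(cm,open("w4.pkl","wb"))
o,R=frame((565.7,255),.127);print((robot.read_state()["tcp_pos"]-o)@R)
cv2.imwrite("pics/w4c.png",cv2.resize(im[219:339,256:376],None,fx=5,fy=5,interpolation=cv2.INTER_CUBIC))
```

```text
[  2.026  38.855 102.754]
```

View pics/w4c.png

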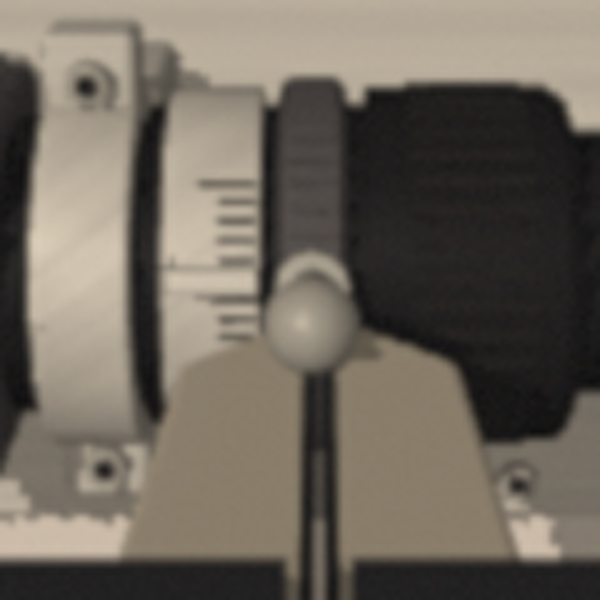

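The nib's end is at crop (258,280), the top tick at y=184, the ball at (312,325) and the ring edges at y=86 and 440.

Run:
```python
from st import *
w=pickle.load(open("w4.pkl","rb"));F=lambda p:np.array(p)/5+[256-.4,219-.4]
o,R=frame((565.7,255),.127)
ax=axis_fix(w,F((450,86)),F((450,440)),o,R);print("axis x, radius",ax)
for s in (1.6,ax[0]):
  oo=o+R@[s,0,0]
  print("nib",circ(w,F((258,280)),27.5,oo,R)[0][0],"tick",circ(w,F((235,184)),24,oo,R)[0][0])
  print("ball",circ(w,F((312,325)),55,oo,R)[0])
```

```text
axis x, radius (np.float64(1.5399393009744102), np.float64(23.72494626102312))
nib 0.2959226239139196 tick 0.7808030294303705
ball (np.float64(0.2578355278226055), array([ 14.024,  39.297, 111.182]))
nib 0.29795324246168853 tick 0.7834355853410357
ball (np.float64(0.2588475279391452), array([ 14.078,  39.298, 111.168]))
```

About 0.032 rad left, or 1.7 mm. I'll push that, back off, rise and check from a free view.

advance(increments={"sx":[0.9,0.8,0,0],"sy":[0,0,0,0],"sz":[0,0,0,0],"turn":[0,0,0,0]})

```text
t: 7.57
tcp_pos: [564.5, 294.1, 102.9]
eef_rot: [-3.135, -0.197, 0.0]
wrist_force: [-1.1, 0.5, -0.7]
grip_width: 0.005
grasp_force: 0.8
```

advance(increments={"sx":[-5,-20,-20,-6,0,0,0,0],"sy":[0,0,0,-1,0,0,0,0],"sz":[0,0,0,-25,-25,0,0,0],"turn":[0,0,0,0,0,0,0,0]})

```text
t: 8.23
tcp_pos: [514.0, 288.6, 153.0]
eef_rot: [-3.135, -0.197, -0.002]
wrist_force: [0.6, -0.1, -1.1]
grip_width: 0.004
grasp_force: 0.0
```

Run:
```python
from st import *
cm=optics.camera_model("wrist");im=optics.grab_frame("wrist")
cv2.imwrite("pics/w5.png",im);pickle.dump(cm,open("w5.pkl","wb"))
o,R=frame((565.7,255),.127)
u,v=proj(cm,o+R@[1.5,40,80])[0].astype(int);print(u,v)
cv2.imwrite("pics/w5c.png",cv2.resize(im[v-60:v+60,u-60:u+60],None,fx=5,fy=5,interpolation=cv2.INTER_CUBIC))
```

```text
318 192
```

View pics/w5c.png

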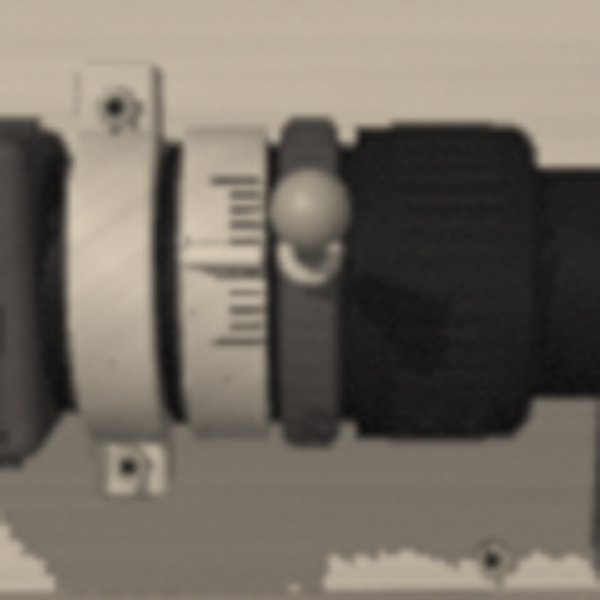

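Everything is in free view: the ball is at crop (310,209), the nib's end at (265,253), the end ticks at y=181 and 342, the collar edges at y=129 and 437, and the focus-ring edges at y=125 and 437.

Run:
```python
from st import *
w=pickle.load(open("w5.pkl","rb"));F=lambda p:np.array(p)/5+[258-.4,132-.4]
o,R=frame((565.7,255),.127)
a=axis_fix(w,F((225,129)),F((225,437)),o,R);b=axis_fix(w,F((450,125)),F((450,437)),o,R);print(a,b)
for s in (a[0],b[0],1.55):
  oo=o+R@[s,0,0]
  t=[circ(w,F((240,y)),24,oo,R)[0][0] for y in(181,342)]
  print("nib",circ(w,F((265,253)),27.5,oo,R)[0][0],"ticks",np.mean(t),"ball",circ(w,F((310,209)),55,oo,R)[0])
```

```text
(np.float64(1.2721783894206737), np.float64(23.492120608724047)) (np.float64(1.5195586061833453), np.float64(23.781767097186837))
nib 0.29128245409719056 ticks 0.2892986195912051 ball (np.float64(0.29763408292459964), array([ 16.129,  39.385, 110.582]))
nib 0.28220150356631357 ticks 0.27703941415695116 ball (np.float64(0.2930520193515892), array([ 15.888,  39.385, 110.655]))
nib 0.2810850482531168 ticks 0.27553463832948466 ball (np.float64(0.2924884807111086), array([ 15.858,  39.385, 110.664]))
```

Lever and nib now agree to about 0.01 rad. The lid was pressed to its stop (z≈107) and stayed flat after release. Handing in.

```bash
python3 -c "
from rig import robot, optics, workorder
print(workorder.sign_off())"
```

```text
the job is handed in; nothing more can be done
None
```

The job is handed in: the lid is pressed shut past its catch, and the iris lever is in line with the nib to about 0.01 rad by the last wrist picture; the robot did not touch the fixed rings or the other things on the desk.

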